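Close the green clutch cap to its first click

ROBOT

A 6-joint arm with a two-finger parallel gripper is mounted at the origin on the work surface. World frame = base frame: x ahead of the robot, y to its left, z up, the work surface at z = 0. Lengths are in m, angles in rad, forces in N, time in s.
With the tool pointing down it reaches from about 0.375 to 0.9 m from the base axis. Payload 3.1 kg.
Tool frame: the origin (TCP) lies midway between the tips of the shut fingers; the grasp point (between the pads) lies 19 mm behind it; z points along the fingers, x is the direction in which the jaws open and shut, and the axes are right-handed (so a half turn about z gives the same grasp; the last joint's range is limited). The gripper opens to 87 mm and grips with 3 to 60 N. Pads are 19 mm wide; open, the fingers measure 117 mm over their backs; the gripper's body (75 mm by 190 mm) begins 51 mm behind the grasp point.
Start: joints at [-1.431, 0.527, 1.433, -0, 1.181, -0.178], TCP at [0.195, -0.594, 0.184] pointing down, gripper open.
Joint ranges: [-3.08, 3.08], [-0.75, 2.2], [0.22, 2.44], [-1.43, 4.57], [0, 2.65], [-2.85, 2.85]. Speed limits (rad/s): [2.79, 2.79, 3.14, 3.14, 3.14, 3.14].

INTERFACE

Orientations are given as a 3x3 rotation matrix whose columns are the frame's x, y, z axes.
In Python, from bench import robot, optics gives the robot as it stands. The module is installed in compiled form; this text tells all that it offers.
- The arm moves only by the shell command python3 -m inch 'ROWS' [FORCE]. ROWS is JSON, a list of rows, each a list of 3 entries, a list of its own where there are three numbers: the shift along the tool's x, y, z as a fraction of full scale, then the turn, a rotation vector about the tool's x, y, z as a fraction of full scale, then the opening, from -1 (shut) to 1 (fully open), so that 0 is half open. In form: [[[x, y, z], [rx, ry, rz], gripper], ...]. A call has 1 to 20 rows; each row is the pose to reach, as a shift and turn from the pose commanded when the call began, along the tool's axes at that moment; what a row does not reach only later rows make up. Full scale, the value 1, is 25 cm for a shift and 60 degrees for a turn. A row lasts 1/10 s, in which the tool goes at most 50 mm and 8.59 degrees, less where a joint would pass 70% of its speed; a pose out of reach is approached as far as the arm can. A call with a number of a shift or a turn outside -1 to 1 is refused whole. A call with a gripper value outside its range is refused whole. The fingers move at their own pace and stop on an object; FORCE is the grip in N (left out, the last holds). Time passes only in rows, so rows that repeat a pose let the fingers close. It gives the time, the measured TCP pose, the force and the opening at its end, in the units of the state.
- robot.observe(): the state, without advancing time (a new reading comes with each control period).
- optics.read_camera(name): name is "side" or "top" or "wrist"; returns the picture (420x560x3 uint8, red, green, blue); there is no depth.
- optics.camera_info(name): a dict with "intrinsics" (3x3 intrinsics, pixels), "eye" and "rotation" of the camera in the world; the wrist camera has in their place "hand_eye" (4x4, takes a point from camera to tool coordinates, whose origin is the TCP and whose axes are the tool frame's). Camera axes: x right, y up, looking along -z (the intrinsics and any distortion apply to the point x, -y, -z); pixel columns grow to the right and rows downward; lengths in m; the calibration is good to about 2 mm. A picture is of the moment at which its call begins: read the wrist's pose just before it. camera_info takes no time and is no camera call.
- robot.finish_job(): hands the job in, once; it reports no verdict.
The state is a dict: "time": time; "joint_pos": joint angles; "dq": joint speeds; "joint_torque": joint torques, N m; "tcp_pos": TCP position; "eef_rot": TCP orientation; "contact_force": force on the tool from outside, world axes, zero at the start; "ft_torque": the same for the moment, N m; "opening": opening from 0.0 (shut) to 1.0 (fully open).
Only numpy, scipy, OpenCV 4.12 (cv2) and the standard library are available. Lean on these libraries where they do the work, as an engineer would, in place of code of your own. Each camera call takes 0.05 s, during which the arm holds its last target.

TASK

The green cap on the media bottle is still loose. Screw it home, clockwise seen from above, and keep turning until its torque clutch clicks once; stop at that first click and let go. Leave the blue-capped bottle alone.

Things in the scene. Friction and masses are not known exactly. Their poses are not given: they have to be found in the camera images.
- green_cap (a point): Green ribbed cap, 44 mm across, 29 tall, on a white bottle fixed upright in a grey holder. Point: on its vertical axis, 138 mm above the bench, 13 below its flat top; grip here across the diameter, any yaw, 20 N or more. Tips may go 25 mm lower (black ring, 70 across, is 39 below). z up, x along the cap's white line, which meets the white mark on the black ring when the cap is home, unclicked.
- green_thread (a joint): How far the core inside the green cap is screwed down, rad, growing clockwise seen from above. 0.9 is fully home (hard stop); it starts 0.4 to 0.7 short of that. Runs at 0.06 N m and stays where it is left. Turning the cap turns the core until it is home.
- green_click (a joint): Slip of the green cap over its core, rad, clockwise. About 0 until the core is home and 0.13 N m is reached; then the cap rides over a tooth (crest 0.16; a yellow pin on top pops up 3 mm) and snaps on into the first click's notch, 0.5 to 0.66, where it rests; let go at 0.25 to 0.75 it settles there. Second tooth's crest at 0.81: too far. Turn needed in all: 0.9 - green_thread + 0.5.
- blue_bottle: The other bottle, same shape and size but with dark blue cap and label band, also fixed to the bench, 0.2 m or more from the green one. Origin: on the bench at the centre of its round holder (96 mm across), z up; top at 152 mm. Not to be touched.
There are look-alikes about, which are no part of the job. Leave any pink or turquoise look-alike of the part that bears green_cap alone.

How it is judged:
By the outcome, as a careful person would: the job done as asked, in the order asked, and still so for the second after the job is handed in, with the robot touching nothing.
It also fails if it takes over 32 s, if anything falls off the work surface, if the arm or the gripper's body presses on something with over 40 N, if the wrist force passes 120 N, or if a joint passes its speed limit or range.

## Working session

There is one attempt and no reset: what is moved stays moved. The work goes in short steps, Python scripts to look and compute and a shell command to move; the robot and the scene stay as the last step left them, time stands still between calls to the robot, and variables do not carry over. Pictures are saved under pics/ and viewed, and the job is handed in when it is done.

```bash
mkdir -p pics; python3 - <<'E'
from bench import robot, optics
import cv2
s=robot.observe()
for k,v in s.items(): print(k,v)
for n in ["side","top","wrist"]:
    print(n,optics.camera_info(n))
    cv2.imwrite(f"pics/{n}0.png",optics.read_camera(n)[:,:,::-1])
E
```

```text
time 0.0
joint_pos [-1.43150429e+00  5.28466726e-01  1.43390483e+00 -1.65787851e-05
  1.18137501e+00 -1.78530485e-01]
dq [-0.00042151  0.00076101 -0.00172397  0.00026057 -0.00026023  0.0003997 ]
joint_torque [-7.44853514e-04 -4.40044534e+01 -1.76598448e+01  6.32855971e-02
  5.84554696e-02 -1.44779478e-04]
tcp_pos [ 0.19520203 -0.5928801   0.18277057]
eef_rot [[ 3.12504538e-01 -9.49916215e-01 -3.14241838e-04]
 [-9.49913896e-01 -3.12504480e-01  2.13091612e-03]
 [-2.12239376e-03 -3.67418269e-04 -9.99997680e-01]]
contact_force [ 0.13387109 -0.19488468 -0.55949234]
ft_torque [-0.05678824  0.05081793 -0.03465282]
opening 0.9989439147913838
side {'intrinsics': array([[436.31042056,   0.        , 279.20798554],
       [  0.        , 436.31042056, 207.30421749],
       [  0.        ,   0.        ,   1.        ]]), 'eye': array([ 0.24384471, -0.55748467,  0.59306645]), 'rotation': array([[ 0.87480317,  0.2876093 , -0.38987217],
       [-0.48446573,  0.525154  , -0.69964722],
       [ 0.00351788,  0.80093331,  0.59874323]])}
top {'intrinsics': array([[477.07256381,   0.        , 282.00082989],
       [  0.        , 477.07256381, 217.22700964],
       [  0.        ,   0.        ,   1.        ]]), 'eye': array([ 0.39797834, -0.00765376,  1.05034255]), 'rotation': array([[-0.01520846,  0.98936158, -0.14468021],
       [-0.9998574 , -0.01398573,  0.00946463],
       [ 0.00734049,  0.14480352,  0.9894332 ]])}
wrist {'intrinsics': array([[314.86857263,   0.        , 276.30476107],
       [  0.        , 314.86857263, 206.73545246],
       [  0.        ,   0.        ,   1.        ]]), 'hand_eye': array([[ 9.99998385e-01,  4.92122135e-05, -1.79643238e-03,
         5.27702413e-04],
       [-3.96484326e-04, -9.68951635e-01, -2.47250019e-01,
        -6.71030579e-02],
       [-1.75282381e-03,  2.47250332e-01, -9.68950051e-01,
        -2.00644655e-01],
       [ 0.00000000e+00,  0.00000000e+00,  0.00000000e+00,
         1.00000000e+00]])}
```

View pics/side0.png

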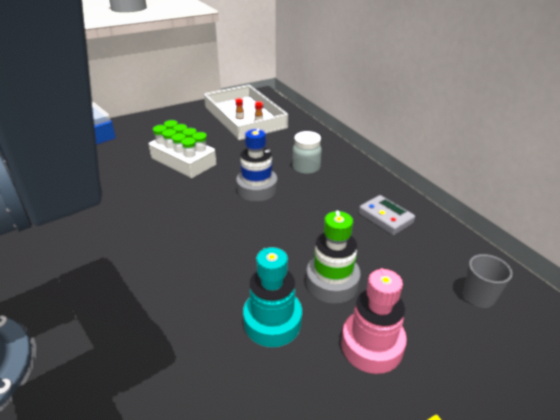

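View pics/top0.png

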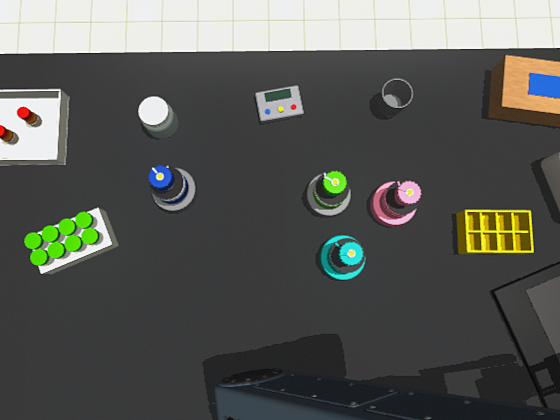

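View pics/wrist0.png

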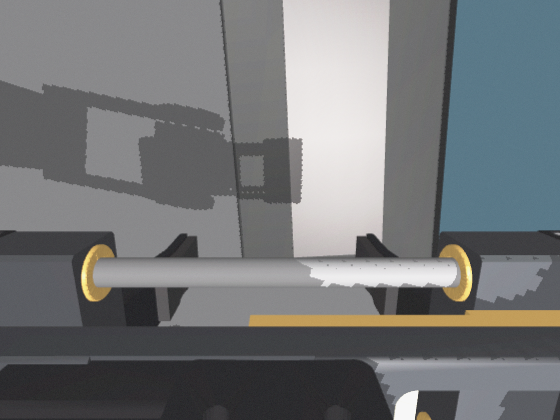

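The side view shows the green cap at about (338,225), turquoise at (271,265), pink at (385,288) and blue at (256,138). The top view has the green cap at (335,182), next to pink (408,192) and turquoise (350,253), with blue at (161,177). There is also a tube rack with green lids at (65,240). Only the bottle at (335,182) has a green ribbed cap on a white bottle in a grey holder. I'll enlarge it and triangulate.

```bash
cat > h.py <<'E'
import numpy as np, cv2
from bench import robot, optics
def ray(n,u,v,info=None):
    i=info or optics.camera_info(n); K=i["intrinsics"]
    d=np.array([(u-K[0,2])/K[0,0],-(v-K[1,2])/K[1,1],-1.])
    d=i["rotation"]@d; return np.array(i["eye"]),d/np.linalg.norm(d)
def tri(rays):
    A=np.zeros((3,3));b=np.zeros(3)
    for o,d in rays:
        P=np.eye(3)-np.outer(d,d);A+=P;b+=P@o
    x=np.linalg.solve(A,b); return x,[np.linalg.norm((np.eye(3)-np.outer(d,d))@(x-o)) for o,d in rays]
def proj(n,p,info=None):
    i=info or optics.camera_info(n);c=i["rotation"].T@(np.array(p)-i["eye"]);K=i["intrinsics"]
    return K[0,0]*c[0]/-c[2]+K[0,2],K[1,1]*-c[1]/-c[2]+K[1,2]
def wristinfo():
    s=robot.observe();i=optics.camera_info("wrist");H=i["hand_eye"]
    R=s["eef_rot"]@H[:3,:3];e=s["tcp_pos"]+s["eef_rot"]@H[:3,3]
    return dict(intrinsics=i["intrinsics"],eye=e,rotation=R)
E
python3 - <<'E'
import cv2,numpy as np
a=cv2.imread("pics/side0.png")[195:315,230:420];b=cv2.imread("pics/top0.png")[155:285,290:440]
a=cv2.resize(a,None,fx=4,fy=4,interpolation=cv2.INTER_CUBIC)[:,:760];cv2.imwrite("pics/side0c.png",a)
cv2.imwrite("pics/top0c.png",cv2.resize(b,None,fx=4.5,fy=4.5,interpolation=cv2.INTER_CUBIC))
E
```

```text
(no output)
```

View pics/side0c.png

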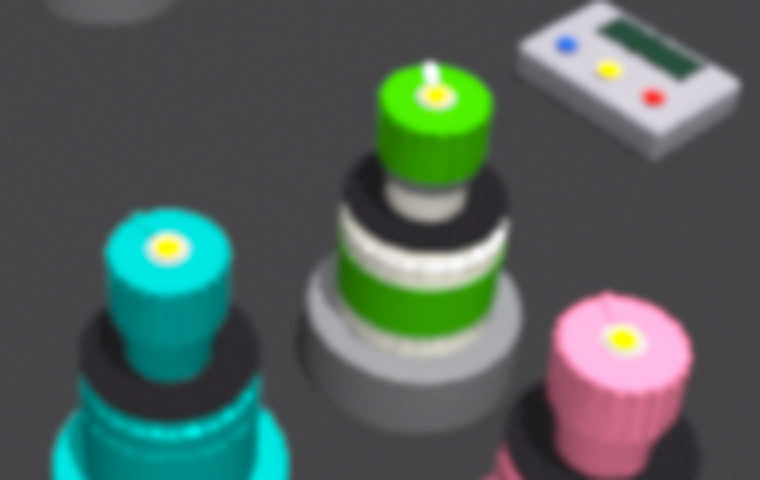

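View pics/top0c.png

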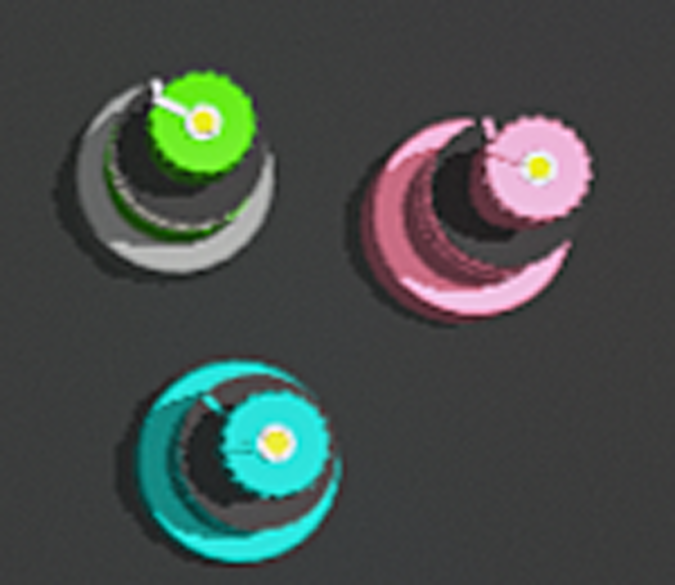

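Crops confirm it: the green cap's yellow pin is at about (339.0,218.6) in the side view and (334.7,181.5) in the top view, on a white bottle in a grey holder. Pink and turquoise stand near it. Next I'll triangulate all of them.

```bash
python3 - <<'E'
from h import *
P={"green":((338.9,218.6),(334.7,181.5)),"pink":((385.6,279.6),(409.6,191.9)),"turq":((271.6,256.6),(350.9,252.8))}
for k,(a,b) in P.items():
    print(k,tri([ray("side",*a),ray("top",*b)]))
def onz(u,v,z):
    o,d=ray("top",u,v); return o+d*(z-o[2])/d[2]
f=lambda x,y:(290+(x+.5)/4.5-.5,155+(y+.5)/4.5-.5)
for nm,c,e,r in [("green",(203,121),(165,98),(156,88)),]:
    C=onz(*f(*c),.152);E=onz(*f(*e),.151);Rr=onz(*f(*r),.099)
    print(C,E,Rr,np.arctan2(*(E-C)[1::-1]),np.arctan2(*(Rr-C)[1::-1]),np.linalg.norm((Rr-C)[:2]))
# colour centroids of green cap blobs
im=cv2.imread("pics/top0.png");h=cv2.cvtColor(im,cv2.COLOR_BGR2HSV)
m=((h[...,0]>40)&(h[...,0]<75)&(h[...,1]>150)&(h[...,2]>200)).astype(np.uint8);m[:,:300]=0
ct,_=cv2.findContours(m,0,1);c=max(ct,key=cv2.contourArea);print(cv2.minEnclosingCircle(c))
u,v=cv2.minEnclosingCircle(c)[0];print(onz(u,v,.151))
E
```

```text
green (array([ 0.59774576, -0.1189281 ,  0.15528887]), [np.float64(0.0011418836266924829), np.float64(0.001141883626692675)])
pink (array([ 0.57504926, -0.26154262,  0.15620758]), [np.float64(0.00092714783736023), np.float64(0.0009271478373601364)])
turq (array([ 0.46039295, -0.14494014,  0.15498485]), [np.float64(0.0009022761335466173), np.float64(0.0009022761335465698)])
[ 0.59743255 -0.11882956  0.152     ] [ 0.60795667 -0.10295135  0.151     ] [ 0.6247997  -0.10450454  0.099     ] 0.9854736033737607 0.48222198189951493 0.030889601212392533
((334.60870361328125, 181.9130401611328), 11.001474380493164)
[ 0.59684419 -0.11870891  0.151     ]
```

Heights check out: the pins triangulate to about 0.155 m and the cap top to about 0.151 m. Green is at roughly (0.597, -0.119), and the pink and turquoise caps are at least 0.14 m away. The cap line leads the mark by about 0.5 rad. I'll raise the tool, head over and refine with the wrist camera.

```bash
python3 -m inch '[[[0,0,-0.12],[0,0,0],1],[[0,0,-0.28],[0,0,-0.1],1],[[-0.1,-0.17,-0.28],[0,0,-0.24],1],[[-0.2,-0.34,-0.28],[0,0,-0.37],1],[[-0.3,-0.51,-0.28],[0,0,-0.5],1],[[-0.4,-0.68,-0.28],[0,0,-0.63],1],[[-0.5,-0.85,-0.28],[0,0,-0.76],1],[[-0.6,-1,-0.28],[0,0,-0.88],1],[[-0.6,-1,-0.28],[0,0,-1],1]]'
python3 - <<'E'
from h import *
s=robot.observe();print(s["joint_pos"])
R=s["eef_rot"];d=np.array([.597,-.119,.25])-s["tcp_pos"];print(d,R.T@d/.25, np.arctan2(R[1,0],R[0,0]))
E
```

```text
time: 1.05
tcp_pos: [0.3885, -0.3675, 0.2535]
eef_rot: [[0.981, -0.193, 0.0], [-0.193, -0.981, 0.003], [-0.0, -0.003, -1.0]]
contact_force: [-0.8, -0.8, 0.3]
opening: 1.001
[-0.96833226  0.32742923  1.5683354   0.00241995  1.24847791 -0.7747873 ]
[ 0.20854121  0.24854302 -0.00351141] [ 0.626502   -1.1364786   0.01783399] -0.19431405294124626
```

```bash
python3 -m inch '[[[0.1,-0.17,0],[0,0,0],1],[[0.2,-0.34,0],[0,0,0],1],[[0.3,-0.51,0],[0,0,0],1],[[0.4,-0.68,0],[0,0,0],1],[[0.5,-0.83,0],[0,0,0],1],[[0.59,-0.95,0],[0,0,0],1],[[0.62,-1,0],[0,0,0],1],[[0.62,-1,0],[0,0,0],1]]'
python3 - <<'E'
from h import *
import pickle
i=wristinfo();im=optics.read_camera("wrist")[:,:,::-1]
pickle.dump(i,open("w1.pkl","wb"))
print(proj("",[.597,-.119,.153],i))
cv2.imwrite("pics/w1.png",im);u,v=map(int,proj("",[.597,-.119,.153],i))
cv2.imwrite("pics/w1c.png",cv2.resize(im[max(0,v-60):v+60,u-75:u+75],None,fx=5,fy=5,interpolation=cv2.INTER_CUBIC));print(u-75,v-60)
E
```

```text
time: 1.85
tcp_pos: [0.5893, -0.1585, 0.2532]
eef_rot: [[0.98, -0.201, -0.001], [-0.201, -0.98, 0.0], [-0.001, -0.0, -1.0]]
contact_force: [-0.4, -1.2, -1.1]
opening: 1.004
(np.float64(275.5157288171782), np.float64(154.80327579609872))
200 94
```

View pics/w1c.png

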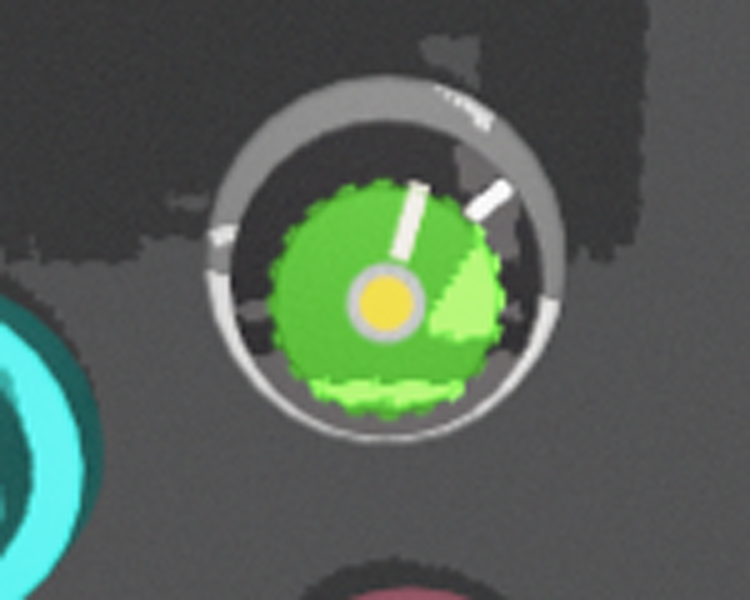

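Wrist crop (5×, origin (200,94)): the pin is at (386,302), the white line runs from (399,258) to (420,184), and the ring mark from (472,215) to (508,185). I'll take a second wrist view directly above the cap for height and centre.

```bash
python3 - <<'E'
from h import *
import pickle
i=pickle.load(open("w1.pkl","rb"))
f=lambda x,y:(200+(x+.5)/5-.5,94+(y+.5)/5-.5)
def onz(p,z):
    o,d=ray("",*f(*p),i);return o+d*(z-o[2])/d[2]
C=onz((386,302),.152);a=onz((399,258),.151);b=onz((420,184),.151);m1=onz((472,215),.099);m2=onz((508,185),.099)
ang=lambda v:np.arctan2(v[1],v[0])
print(C,"line",ang(b-C),ang(b-a),ang(a-C),"mark",ang(m1-C),ang(m2-C),ang(m2-m1),[np.linalg.norm((q-C)[:2]) for q in (a,b,m1,m2)])
# ring centre from holder check; tri w/ top & side
print(tri([ray("",*f(386,302),i),ray("top",334.7,181.5),ray("side",338.9,218.6)]))
s=robot.observe();d=C-s["tcp_pos"];d[2]=0;print(s["eef_rot"].T@d/.25,s["joint_pos"])
E
```

```text
[ 0.59832604 -0.11859127  0.152     ] line 1.0845139526772798 1.0897807152465067 1.0757613196581453 mark 0.44626000600675975 0.45821234048765397 0.48645607904574323 [np.float64(0.008513021896733853), np.float64(0.022659852678485068), np.float64(0.023864130601582375), np.float64(0.033958449007559795)]
(array([ 0.59808467, -0.11862978,  0.15488068]), [np.float64(0.0004000744114439707), np.float64(0.0012711111954478954), np.float64(0.0010878494080692831)])
[ 6.16041309e-03 -1.69529068e-01 -1.06362670e-04] [-4.47807628e-01  4.38462774e-01  1.38711530e+00 -9.95364451e-04
  1.31755088e+00 -2.43269657e-01]
```

Line yaw is 1.085 and the mark is at 0.46, so about 0.625 rad remains, within 0.4–0.7. The total turn comes to about 1.13 rad. Now to centre over the cap and take the second view.

```bash
python3 -m inch '[[[0.006,-0.1,0],[0,0,0],1],[[0.006,-0.168,0],[0,0,0],1],[[0.006,-0.168,0],[0,0,0],1],[[0.006,-0.168,0],[0,0,0],1]]'
python3 - <<'E'
from h import *
import pickle
i=wristinfo();im=optics.read_camera("wrist")[:,:,::-1]
pickle.dump(i,open("w2.pkl","wb"))
cv2.imwrite("pics/w2.png",im);u,v=map(int,proj("",[.598,-.1187,.153],i))
cv2.imwrite("pics/w2c.png",cv2.resize(im[max(0,v-60):v+60,u-75:u+75],None,fx=5,fy=5,interpolation=cv2.INTER_CUBIC));print(u-75,v-60)
E
```

```text
time: 2.3
tcp_pos: [0.5982, -0.1201, 0.2539]
eef_rot: [[0.979, -0.204, -0.0], [-0.204, -0.979, -0.001], [-0.0, 0.001, -1.0]]
contact_force: [-0.5, 0.4, 0.3]
opening: 0.997
200 134
```

View pics/w2c.png

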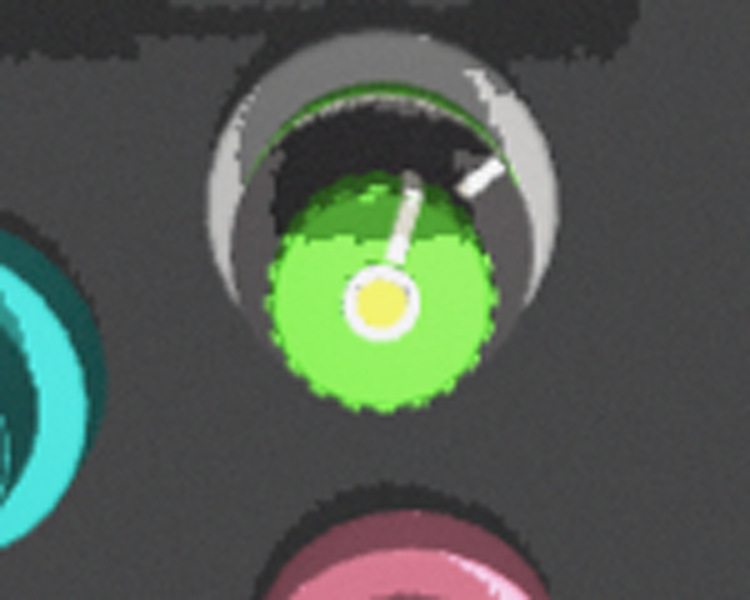

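Second wrist crop (origin (200,134)): the pin is at (381,303), the line from (395,262) to (413,190), and the mark from (462,191) to (500,163).

```bash
python3 - <<'E'
from h import *
import pickle
i1=pickle.load(open("w1.pkl","rb"));i=pickle.load(open("w2.pkl","rb"))
f=lambda x,y,r=134:(200+(x+.5)/5-.5,r+(y+.5)/5-.5)
def onz(p,z):
    o,d=ray("",*f(*p),i);return o+d*(z-o[2])/d[2]
C=onz((381,303),.152);a=onz((395,262),.151);b=onz((413,190),.151);m1=onz((462,191),.099);m2=onz((500,163),.099)
ang=lambda v:np.arctan2(v[1],v[0])
print(C,"line",ang(b-C),ang(b-a),"mark",ang(m1-C),ang(m2-C),ang(m2-m1),[np.linalg.norm((q-C)[:2]) for q in (a,b,m1,m2)])
r1=ray("",*f(386,302,94),i1);r2=ray("",*f(381,303),i)
print(tri([r1,r2]),tri([r1,r2,ray("top",334.7,181.5),ray("side",338.9,218.6)]))
s=robot.observe();d=np.array([.5982,-.1189,.119])-s["tcp_pos"];print(s["tcp_pos"],s["eef_rot"].T@d/.25,s["ft_torque"],s["contact_force"])
E
```

```text
[ 0.59845666 -0.11850441  0.152     ] line 1.0921485001436875 1.1255895597103363 mark 0.463368931483986 0.45474305960688516 0.43572416774881473 [np.float64(0.008445560143944071), np.float64(0.022987374289423428), np.float64(0.023381076120938735), np.float64(0.03398310311815227)]
(array([ 0.59836509, -0.11867707,  0.15112595]), [np.float64(5.390698732539153e-05), np.float64(5.3906987325363016e-05)]) (array([ 0.59827616, -0.11842037,  0.15453918]), [np.float64(9.881566267674419e-05), np.float64(0.0005292627530923689), np.float64(0.0013761952540645185), np.float64(0.0011120520329079996)])
[ 0.59828664 -0.12032033  0.25387383] [-0.00147488 -0.00599143  0.53949007] [-0.11472693 -0.07223058 -0.01645771] [-0.75434424 -0.47594644  0.64715836]
```

All consistent: the pin height from the wrist pair is 0.151 m, and about 0.63 rad remains. I'll descend to a TCP height of 0.119 and grip at 30 N.

```bash
python3 -m inch '[[[-0.001,-0.006,0.15],[0,0,0],1],[[-0.001,-0.006,0.32],[0,0,0],1],[[-0.001,-0.006,0.46],[0,0,0],1],[[-0.001,-0.006,0.54],[0,0,0],1],[[-0.001,-0.006,0.54],[0,0,0],1],[[-0.001,-0.006,0.54],[0,0,0],1]]'
```

```text
time: 2.95
tcp_pos: [0.5991, -0.1187, 0.1191]
eef_rot: [[0.979, -0.205, 0.0], [-0.205, -0.979, -0.0], [0.0, 0.0, -1.0]]
contact_force: [-0.1, 0.4, 0.3]
opening: 1.0
```

```bash
python3 -m inch '[[[0,0,0],[0,0,0],-1],[[0,0,0],[0,0,0],-1],[[0,0,0],[0,0,0],-1],[[0,0,0],[0,0,0],-1],[[0,0,0],[0,0,0],-1],[[0,0,0],[0,0,0],-1],[[0,0,0],[0,0,0],-1],[[0,0,0],[0,0,0],-1]]' 30
python3 - <<'E'
from h import *
s=robot.observe();print(s["ft_torque"],s["joint_pos"],s["opening"])
cv2.imwrite("pics/w3.png",optics.read_camera("wrist")[:,:,::-1])
cv2.imwrite("pics/s3.png",cv2.resize(optics.read_camera("side")[170:320,230:430,::-1],None,fx=3,fy=3))
E
```

```text
time: 3.75
tcp_pos: [0.5988, -0.1176, 0.1187]
eef_rot: [[0.979, -0.204, -0.0], [-0.204, -0.979, 0.0], [-0.0, -0.0, -1.0]]
contact_force: [-0.2, 0.2, -0.5]
opening: 0.355
[-0.01330613 -0.05353574 -0.03006413] [-3.76898907e-01  5.85642782e-01  1.53238789e+00  1.17257806e-05
  1.02368952e+00 -1.71149560e-01] 0.35487995393944904
```

View pics/w3.png

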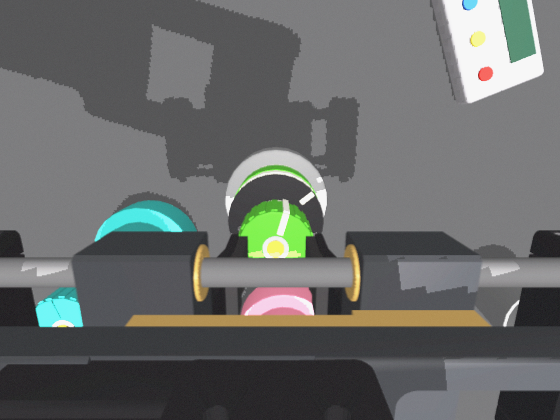

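View pics/s3.png

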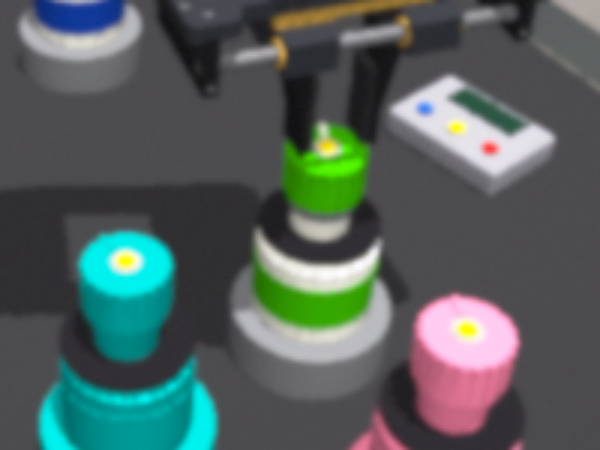

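Opening reads 0.355 (31 mm), where 44 mm should read about 0.51. Before turning I'll check where the pads actually sit.

```bash
python3 - <<'E'
from h import *
i=wristinfo();s=robot.observe()
print(s["time"],s["opening"],s["tcp_pos"],s["contact_force"],s["ft_torque"])
T=lambda p:s["tcp_pos"]+s["eef_rot"]@np.array(p)
for n,p in [("tcp",(0,0,0)),("gp",(0,0,-.019)),("pinTool",(0,0,-.034)),("padL tip",(-.022,0,0)),("padR tip",(.022,0,0)),("L.0155",(-.0155,0,0)),("R",(.0155,0,0)),("pad top",(.022,0,-.03))]:
    print(n,proj("",T(p),i),proj("side",T(p)))
print("pin",proj("",[.5983,-.1187,.153],i))
im=cv2.imread("pics/w3.png");cv2.imwrite("pics/w3c.png",cv2.resize(im[190:300,200:350],None,fx=5,fy=5,interpolation=cv2.INTER_CUBIC))
t=optics.read_camera("side")[:,:,::-1]
cv2.imwrite("pics/s4.png",cv2.resize(t[180:260,280:400],None,fx=6,fy=6,interpolation=cv2.INTER_CUBIC))
t=optics.read_camera("top")[:,:,::-1]
cv2.imwrite("pics/t4.png",cv2.resize(t[130:240,260:410],None,fx=5,fy=5,interpolation=cv2.INTER_CUBIC))
E
```

```text
3.85 0.26623779017969834 [ 0.5988331  -0.11765272  0.11866216] [-0.26079657 -0.07339434 -0.29577884] [-0.01084462 -0.10597714  0.01982206]
tcp (np.float64(275.80945507288675), np.float64(228.70731112415805)) (np.float64(336.4481941436317), np.float64(235.32226190924789))
gp (np.float64(275.7993235892396), np.float64(238.54077698620353)) (np.float64(337.39660896992876), np.float64(226.52851650683132))
pinTool (np.float64(275.7898454527916), np.float64(247.74011386950085)) (np.float64(338.1668312910885), np.float64(219.38698011607121))
padL tip (np.float64(242.96677218029873), np.float64(228.70738305925698)) (np.float64(324.21295351346237), np.float64(237.83034564944256))
padR tip (np.float64(308.64351855461183), np.float64(228.70723920793813)) (np.float64(348.508663433485), np.float64(232.8500042856085))
L.0155 (np.float64(252.67118943981194), np.float64(228.70736180373964)) (np.float64(327.8463254540295), np.float64(237.085546150874))
R (np.float64(298.9434421657924), np.float64(228.7072604539477)) (np.float64(344.9633113451369), np.float64(233.57676072586395))
pad top (np.float64(313.870838009266), np.float64(245.1406843460028)) (np.float64(350.31088710408255), np.float64(218.8774385571295))
pin (np.float64(275.23532608104364), np.float64(249.83992791283862))
```

View pics/w3c.png

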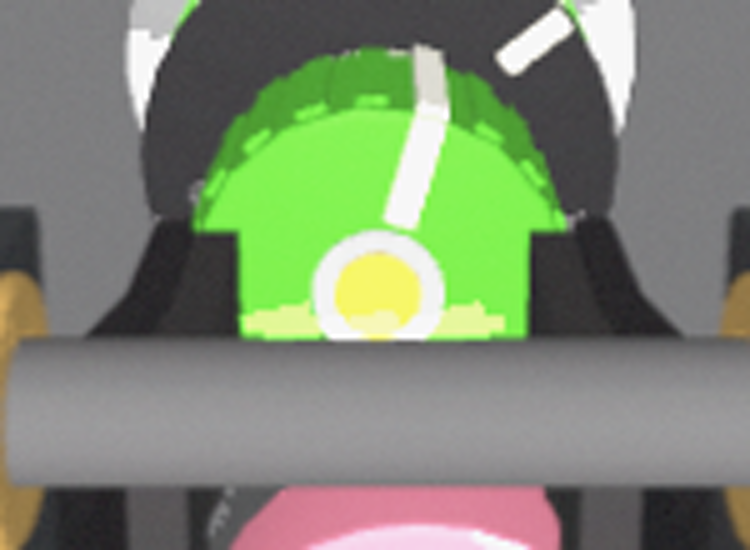

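View pics/s4.png

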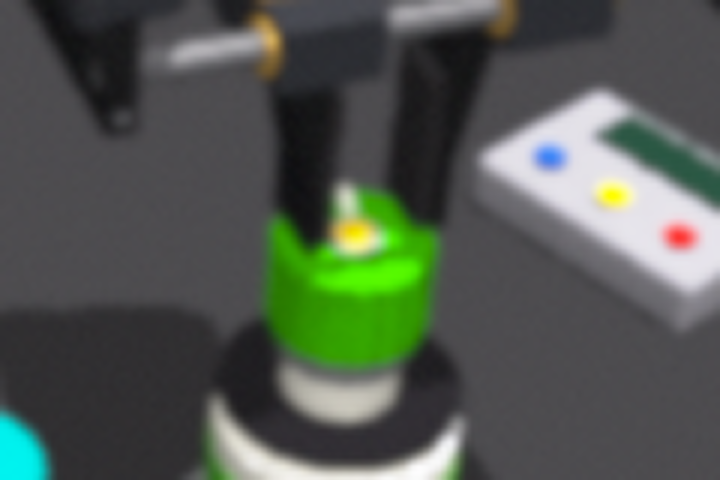

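View pics/t4.png

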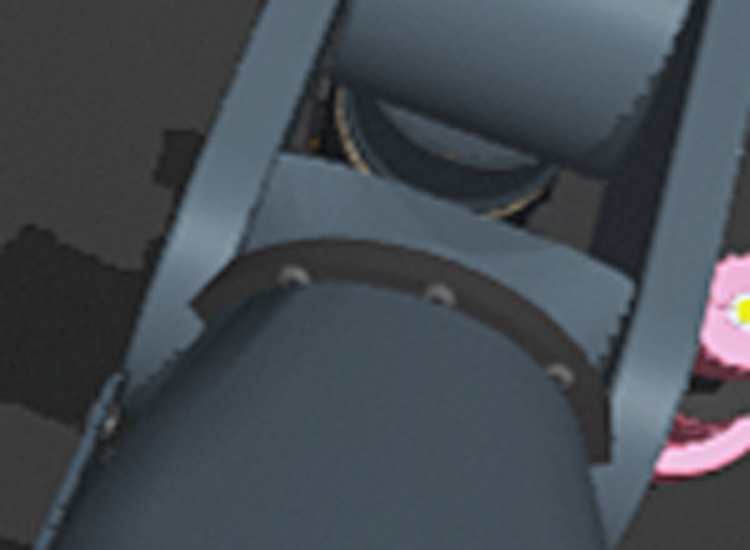

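The images show the fingers visually cutting into the cap sides while the opening keeps falling, with no contact force. I'll check the state and wait.

```bash
python3 - <<'E'
from h import *
s=robot.observe();print(s["time"],s["opening"],s["tcp_pos"],s["contact_force"],s["ft_torque"])
E
python3 -m inch '[[[0,0,0],[0,0,0],-1],[[0,0,0],[0,0,0],-1]]' 30
python3 - <<'E'
from h import *
s=robot.observe();print(s["time"],s["opening"],s["tcp_pos"],s["contact_force"],s["ft_torque"])
E
```

```text
3.95 0.17231963475127474 [ 0.59882689 -0.11767014  0.1186838 ] [-0.6342596   0.67008439  0.46158995] [-0.03449447 -0.06480266 -0.01853307]
time: 4.15
tcp_pos: [0.5988, -0.1177, 0.1187]
eef_rot: [[0.979, -0.204, -0.0], [-0.204, -0.979, 0.0], [-0.0, -0.0, -1.0]]
contact_force: [-0.3, -0.9, -0.4]
opening: 0.031
4.15 0.030944476804585307 [ 0.5988498  -0.11769478  0.1187129 ] [-0.27753874 -0.93162101 -0.36177528] [-0.01477505 -0.10549154 -0.00649115]
```

```bash
python3 - <<'E'
from h import *
im=optics.read_camera("wrist")[:,:,::-1]
a=cv2.resize(im[170:310,200:350],None,fx=3,fy=3,interpolation=cv2.INTER_CUBIC)
t=optics.read_camera("side")[:,:,::-1]
b=cv2.resize(t[170:310,280:390],None,fx=3,fy=3,interpolation=cv2.INTER_CUBIC)
cv2.imwrite("pics/c5.png",np.hstack([a,b]))
s=robot.observe();print(s["opening"],s["contact_force"])
E
```

```text
0.011599428600495773 [-0.7003987  -0.45445715  0.2727131 ]
```

View pics/c5.png

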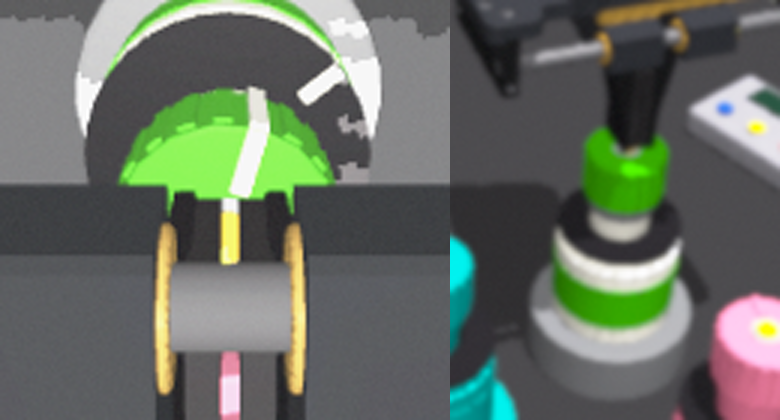

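The fingers have shut right through the drawn cap (opening 0.01) and nothing stopped them. That is not a real grip, so I'll open again and check whether anything moved or resists.

```bash
python3 -m inch '[[[0,0,0],[0,0,0],0.4],[[0,0,0],[0,0,0],0.4],[[0,0,0],[0,0,0],0.4],[[0,0,0],[0,0,0],0.4],[[0,0,0],[0,0,0],0.4],[[0,0,0],[0,0,0],0.4],[[0,0,0],[0,0,0],0.4],[[0,0,0],[0,0,0],0.4],[[0,0,0],[0,0,0],0.4]]' 20
python3 - <<'E'
from h import *
i=wristinfo()
im=optics.read_camera("wrist")[:,:,::-1]
a=cv2.resize(im[170:310,200:350],None,fx=3,fy=3,interpolation=cv2.INTER_CUBIC)
t=optics.read_camera("side")[:,:,::-1]
b=cv2.resize(t[170:310,280:390],None,fx=3,fy=3,interpolation=cv2.INTER_CUBIC)
cv2.imwrite("pics/c6.png",np.hstack([a,b]))
s=robot.observe();print(s["opening"],s["contact_force"],s["ft_torque"])
E
```

```text
time: 5.15
tcp_pos: [0.5988, -0.1177, 0.1187]
eef_rot: [[0.979, -0.204, -0.0], [-0.204, -0.979, 0.0], [-0.0, -0.0, -1.0]]
contact_force: [0.6, -0.4, 0.5]
opening: 0.68
0.6914788007602463 [-0.30686192 -0.48195194 -0.38614322] [-0.04438367 -0.09349822  0.0419597 ]
```

View pics/c6.png

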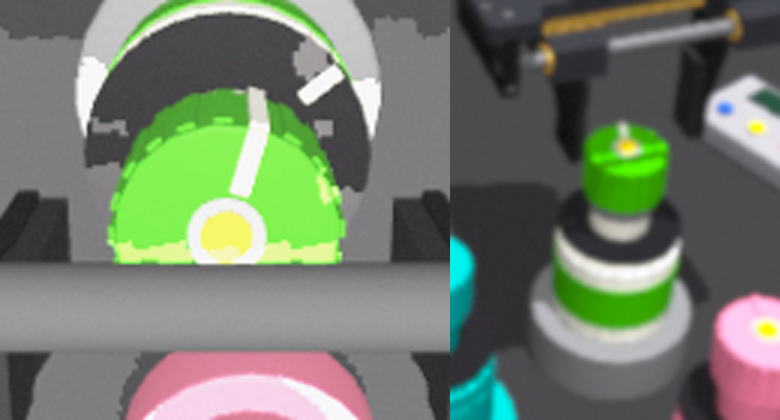

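The side view is informative. At this opening the fingertips appear at about (319,223) and (360,215), roughly 16 px (~33 mm) above where the TCP projects. So the fingers probably closed above the cap and nothing was penetrated. I'll measure the tip height properly.

```bash
python3 - <<'E'
from h import *
import pickle
s=robot.observe();pickle.dump((wristinfo(),s),open("w7.pkl","wb"))
im=optics.read_camera("wrist")[:,:,::-1];cv2.imwrite("pics/w7.png",im)
cv2.imwrite("pics/w7c.png",cv2.resize(im[190:340,180:380],None,fx=4,fy=4,interpolation=cv2.INTER_CUBIC))
t=optics.read_camera("side")[:,:,::-1];cv2.imwrite("pics/s7.png",t)
cv2.imwrite("pics/s7c.png",cv2.resize(t[170:270,290:410],None,fx=6,fy=6,interpolation=cv2.INTER_CUBIC))
print(s["opening"],s["tcp_pos"])
E
```

```text
0.6914788007602463 [ 0.5988695  -0.11766304  0.11875487]
```

View pics/w7c.png

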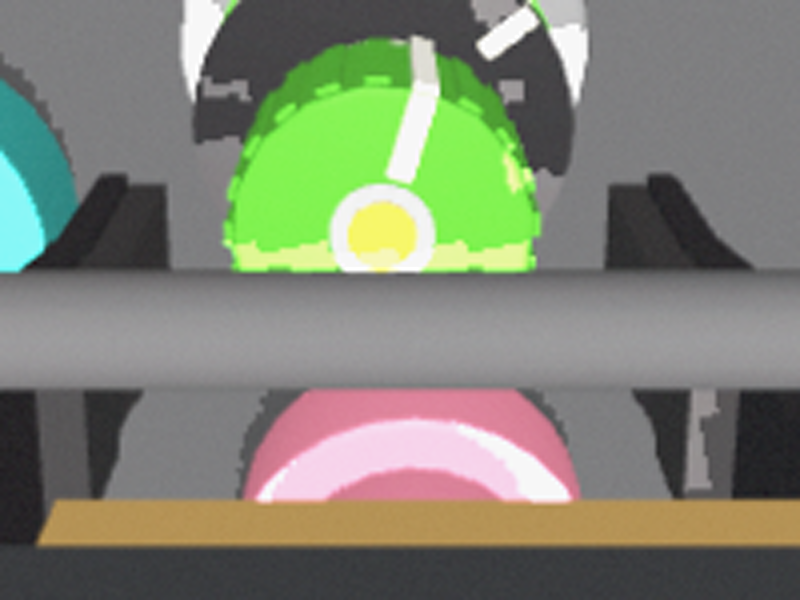

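View pics/s7c.png

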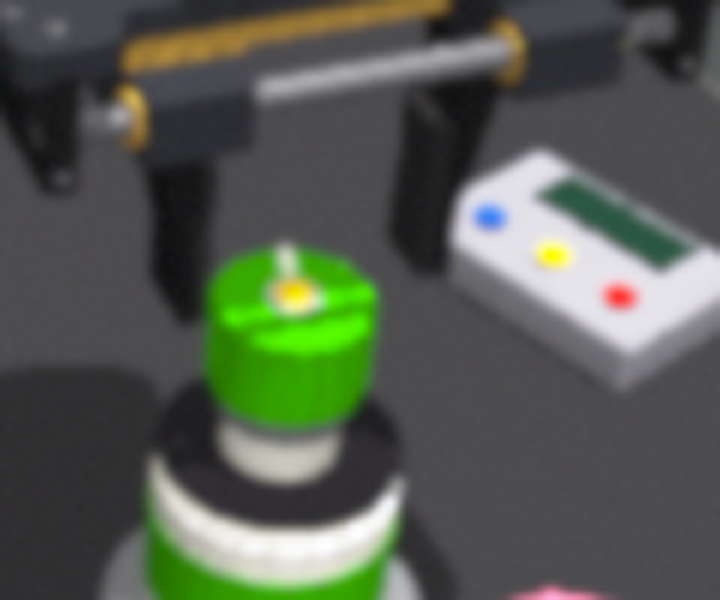

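The tips are visible in both views, so I'll compute their height along the tool.

```bash
python3 - <<'E'
from h import *
import pickle
i,s=pickle.load(open("w7.pkl","rb"));R=s["eef_rot"];t=s["tcp_pos"];w=s["opening"]*.087/2
for z in (0,-.02,-.03,-.036,-.042):
  print(z,[[tuple(np.round(proj(n,t+R@np.array([sx*w,y,z]),i if n=="wrist" else None),1)) for n in ("wrist","side")] for sx,y in ((-1,-.0095),(-1,.0095),(1,.0095))])
E
```

```text
0 [[(np.float64(230.4), np.float64(215.1)), (np.float64(317.6), np.float64(235.2))], [(np.float64(231.4), np.float64(242.0)), (np.float64(321.8), np.float64(242.4))], [(np.float64(320.2), np.float64(242.0)), (np.float64(355.3), np.float64(235.4))]]
-0.02 [[(np.float64(225.7), np.float64(224.2)), (np.float64(318.3), np.float64(225.9))], [(np.float64(227.0), np.float64(253.7)), (np.float64(322.6), np.float64(233.0))], [(np.float64(324.6), np.float64(253.6)), (np.float64(356.6), np.float64(226.1))]]
-0.03 [[(np.float64(223.0), np.float64(229.5)), (np.float64(318.7), np.float64(221.1))], [(np.float64(224.4), np.float64(260.4)), (np.float64(323.0), np.float64(228.2))], [(np.float64(327.2), np.float64(260.4)), (np.float64(357.3), np.float64(221.4))]]
-0.036 [[(np.float64(221.3), np.float64(233.0)), (np.float64(318.9), np.float64(218.2))], [(np.float64(222.7), np.float64(264.8)), (np.float64(323.2), np.float64(225.3))], [(np.float64(328.9), np.float64(264.7)), (np.float64(357.7), np.float64(218.5))]]
-0.042 [[(np.float64(219.4), np.float64(236.7)), (np.float64(319.1), np.float64(215.3))], [(np.float64(220.9), np.float64(269.4)), (np.float64(323.5), np.float64(222.4))], [(np.float64(330.6), np.float64(269.4)), (np.float64(358.1), np.float64(215.6))]]
```

Both views put the real tips about 36–41 mm short of the reported TCP (wrist corner (221,236), side corner (322,223)). So the reported TCP lies about 38 mm below the fingertips, and the first close happened above the cap. I'll trust the pictures and go down in two steps with a check in between.

```bash
python3 -m inch '[[[-0.002,0.004,0.04],[0,0,0],0.4],[[-0.002,0.004,0.08],[0,0,0],0.4],[[-0.002,0.004,0.08],[0,0,0],0.4],[[-0.002,0.004,0.08],[0,0,0],0.4]]' 
python3 - <<'E'
from h import *
t=optics.read_camera("side")[:,:,::-1]
cv2.imwrite("pics/s8c.png",cv2.resize(t[170:270,290:410],None,fx=6,fy=6,interpolation=cv2.INTER_CUBIC))
s=robot.observe();print(s["opening"],s["tcp_pos"],s["contact_force"],s["ft_torque"])
E
```

```text
time: 5.75
tcp_pos: [0.5976, -0.1183, 0.0979]
eef_rot: [[0.979, -0.204, -0.002], [-0.204, -0.979, 0.001], [-0.002, -0.0, -1.0]]
contact_force: [-0.1, 0.3, 0.8]
opening: 0.702
0.7038039332681578 [ 0.59804572 -0.1185222   0.09834201] [-0.2474594  -0.99412936  0.52434319] [ 0.00350332 -0.08483778  0.001988  ]
```

View pics/s8c.png

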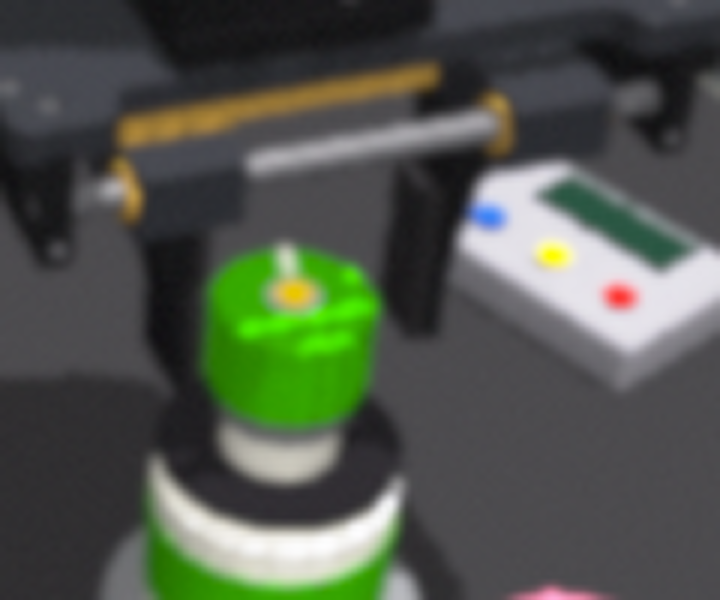

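The tips now flank the cap (right tip at about (433,335) in the crop, level with mid-cap), with no contact. I'll go down 15 mm more and grip.

```bash
python3 -m inch '[[[0.001,0,0.03],[0,0,0],0.4],[[0.001,0,0.06],[0,0,0],0.4],[[0.001,0,0.06],[0,0,0],0.4],[[0.001,0,0.06],[0,0,0],-1],[[0.001,0,0.06],[0,0,0],-1],[[0.001,0,0.06],[0,0,0],-1],[[0.001,0,0.06],[0,0,0],-1],[[0.001,0,0.06],[0,0,0],-1],[[0.001,0,0.06],[0,0,0],-1]]' 30
python3 - <<'E'
from h import *
import pickle
pickle.dump(wristinfo(),open("w9.pkl","wb"))
im=optics.read_camera("wrist")[:,:,::-1];cv2.imwrite("pics/w9.png",im)
t=optics.read_camera("side")[:,:,::-1]
cv2.imwrite("pics/c9.png",np.hstack([cv2.resize(im[160:310,200:350],None,fx=3,fy=3,interpolation=cv2.INTER_CUBIC)[:440],cv2.resize(t[170:280,290:370],None,fx=4,fy=4,interpolation=cv2.INTER_CUBIC)]))
s=robot.observe();print(s["time"],s["opening"],s["tcp_pos"],s["contact_force"],s["ft_torque"],s["joint_pos"])
E
```

```text
time: 6.7
tcp_pos: [0.5983, -0.1186, 0.084]
eef_rot: [[0.979, -0.204, -0.0], [-0.204, -0.979, -0.0], [-0.0, 0.0, -1.0]]
contact_force: [-1.8, 0.3, 1.4]
opening: 0.499
6.8 0.49731762718406564 [ 0.59831145 -0.11860124  0.08402119] [-1.73448929 -0.35027962  2.45029322] [ 0.00159121  0.147086   -0.00955801] [-3.78666960e-01  6.31768493e-01  1.55890351e+00 -5.08026201e-05
  9.50995997e-01 -1.72884530e-01]
```

View pics/c9.png

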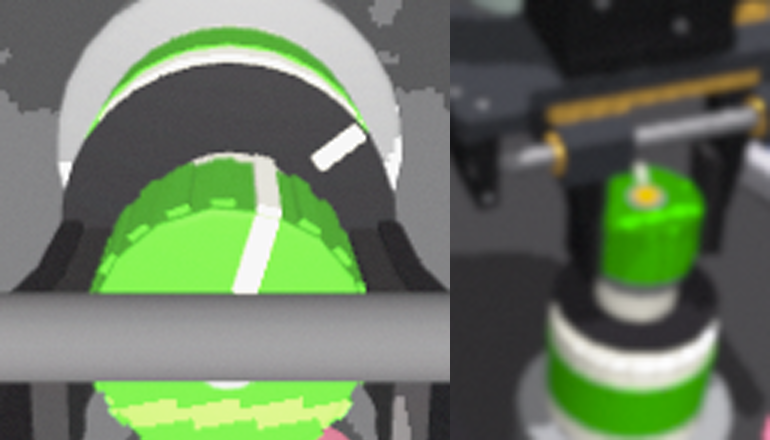

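Gripped: the opening stopped at 0.497 (43 mm), with the pads on both sides of the cap. First turn is 0.52 rad, short of home, and then a check of the line and torque.

```bash
python3 -m inch '[[[0,0,0],[0,0,0.05],-1],[[0,0,0],[0,0,0.12],-1],[[0,0,0],[0,0,0.2],-1],[[0,0,0],[0,0,0.28],-1],[[0,0,0],[0,0,0.36],-1],[[0,0,0],[0,0,0.44],-1],[[0,0,0],[0,0,0.5],-1],[[0,0,0],[0,0,0.5],-1],[[0,0,0],[0,0,0.5],-1]]' 30
python3 - <<'E'
from h import *
import pickle
pickle.dump(wristinfo(),open("w10.pkl","wb"))
im=optics.read_camera("wrist")[:,:,::-1];cv2.imwrite("pics/w10.png",im)
t=optics.read_camera("side")[:,:,::-1]
cv2.imwrite("pics/c10.png",np.hstack([cv2.resize(im[160:310,200:350],None,fx=3,fy=3,interpolation=cv2.INTER_CUBIC)[:440],cv2.resize(t[170:280,290:370],None,fx=4,fy=4,interpolation=cv2.INTER_CUBIC)]))
s=robot.observe();R=s["eef_rot"];print(s["time"],s["opening"],s["tcp_pos"],s["contact_force"],s["ft_torque"],s["joint_pos"],np.arctan2(R[1,0],R[0,0]))
E
```

```text
time: 7.7
tcp_pos: [0.5979, -0.1184, 0.084]
eef_rot: [[0.747, -0.665, -0.001], [-0.665, -0.747, 0.0], [-0.001, 0.0, -1.0]]
contact_force: [-3.0, 1.1, 4.6]
opening: 0.498
7.8 0.49641472542324916 [ 0.597986   -0.11845148  0.08397332] [-3.38313563  0.17118227  4.7460707 ] [0.14529968 0.5170999  0.05992347] [-3.78613451e-01  6.31743233e-01  1.55915356e+00 -9.79955911e-05
  9.51549132e-01  3.49817971e-01] -0.7283746516521319
```

View pics/c10.png

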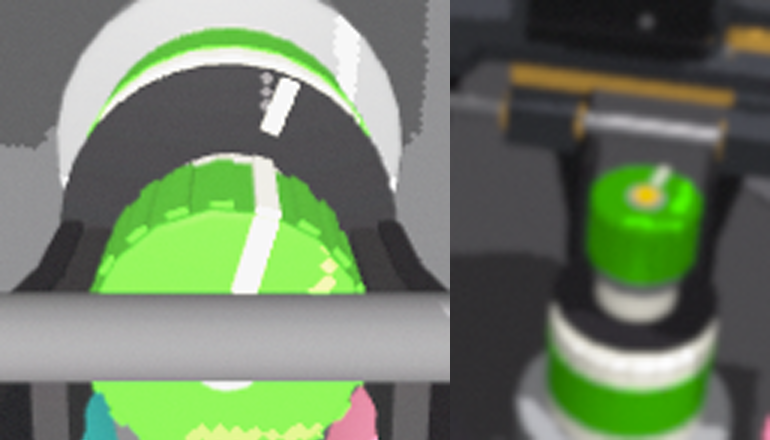

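The cap follows the gripper (line unchanged in the wrist frame, no slip) and sits about 0.11 rad short of the mark. Turning on to an expected slip of about 0.25, then a check.

```bash
python3 -m inch '[[[0,0,0],[0,0,0.06],-1],[[0,0,0],[0,0,0.12],-1],[[0,0,0],[0,0,0.18],-1],[[0,0,0],[0,0,0.24],-1],[[0,0,0],[0,0,0.3],-1],[[0,0,0],[0,0,0.35],-1],[[0,0,0],[0,0,0.35],-1]]' 30
python3 - <<'E'
from h import *
im=optics.read_camera("wrist")[:,:,::-1]
t=optics.read_camera("side")[:,:,::-1]
cv2.imwrite("pics/c11.png",np.hstack([cv2.resize(im[160:310,200:350],None,fx=3,fy=3,interpolation=cv2.INTER_CUBIC)[:440],cv2.resize(t[170:280,290:370],None,fx=4,fy=4,interpolation=cv2.INTER_CUBIC)]))
s=robot.observe();R=s["eef_rot"];print(s["time"],s["opening"],s["tcp_pos"],s["contact_force"],s["ft_torque"],s["joint_pos"],np.arctan2(R[1,0],R[0,0]))
E
```

```text
time: 8.5
tcp_pos: [0.5978, -0.1182, 0.084]
eef_rot: [[0.457, -0.89, -0.001], [-0.89, -0.457, 0.001], [-0.001, 0.001, -1.0]]
contact_force: [-3.5, 1.5, 6.7]
opening: 0.498
8.6 0.4980744616106207 [ 0.59782919 -0.1182582   0.08398948] [-4.322405    1.18587446  5.69753711] [1.30699688e-01 5.50431645e-01 2.65770727e-04] [-3.78562065e-01  6.31655107e-01  1.55929956e+00  2.25997327e-04
  9.51930094e-01  7.16763353e-01] -1.095457029998026
```

View pics/c11.png

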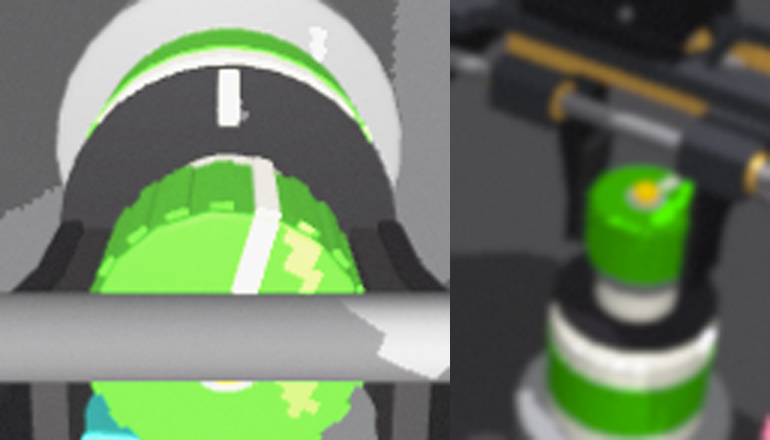

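The line has now passed the mark (about 0.26 rad slip) and the pin is raised. I'll turn 0.28 rad more, to about 0.54 slip, and hold briefly.

```bash
python3 -m inch '[[[0,0,0],[0,0,0.06],-1],[[0,0,0],[0,0,0.12],-1],[[0,0,0],[0,0,0.18],-1],[[0,0,0],[0,0,0.24],-1],[[0,0,0],[0,0,0.27],-1],[[0,0,0],[0,0,0.27],-1],[[0,0,0],[0,0,0.27],-1]]' 30
python3 - <<'E'
from h import *
im=optics.read_camera("wrist")[:,:,::-1]
t=optics.read_camera("side")[:,:,::-1]
cv2.imwrite("pics/c12.png",np.hstack([cv2.resize(im[160:310,200:350],None,fx=3,fy=3,interpolation=cv2.INTER_CUBIC)[:440],cv2.resize(t[170:280,290:370],None,fx=4,fy=4,interpolation=cv2.INTER_CUBIC)]))
s=robot.observe();R=s["eef_rot"];print(s["time"],s["opening"],s["tcp_pos"],s["contact_force"],s["ft_torque"],np.arctan2(R[1,0],R[0,0]))
E
```

```text
time: 9.3
tcp_pos: [0.5978, -0.1181, 0.084]
eef_rot: [[0.192, -0.981, -0.001], [-0.981, -0.192, 0.001], [-0.001, 0.001, -1.0]]
contact_force: [-2.7, 1.3, 6.4]
opening: 0.496
9.4 0.4990740077584189 [ 0.59774482 -0.11811317  0.08396101] [-3.71492857  1.29290336  5.35554459] [0.22454165 0.65912858 0.00244274] -1.3780031170088707
```

View pics/c12.png

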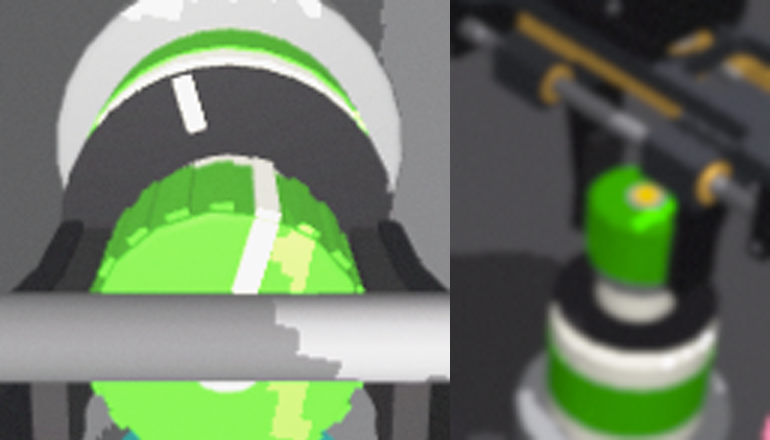

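Total turn is 1.173 rad with no grip slip; the estimated click slip is about 0.55 and the torque is near zero. Opening and lifting straight up.

```bash
python3 -m inch '[[[0,0,0],[0,0,0],0.4],[[0,0,0],[0,0,0],0.4],[[0,0,0],[0,0,0],0.4],[[0,0,0],[0,0,0],0.4],[[0,0,-0.05],[0,0,0],0.4],[[0,0,-0.15],[0,0,0],0.4],[[0,0,-0.3],[0,0,0],0.4],[[0,0,-0.45],[0,0,0],0.4],[[0,0.1,-0.6],[0,0,0],0.4],[[0,0.16,-0.7],[0,0,0],0.4],[[0,0.16,-0.7],[0,0,0],0.4],[[0,0.16,-0.7],[0,0,0],0.4]]' 30
python3 - <<'E'
from h import *
import pickle
i=wristinfo();pickle.dump(i,open("w13.pkl","wb"));im=optics.read_camera("wrist")[:,:,::-1];cv2.imwrite("pics/w13.png",im)
u,v=map(int,proj("",[.5983,-.1187,.153],i));v=max(v,60);print(u-75,v-60)
cv2.imwrite("pics/w13c.png",cv2.resize(im[v-60:v+60,u-75:u+75],None,fx=5,fy=5,interpolation=cv2.INTER_CUBIC))
t=optics.read_camera("side")[:,:,::-1]
cv2.imwrite("pics/s13c.png",cv2.resize(t[170:270,290:410],None,fx=6,fy=6,interpolation=cv2.INTER_CUBIC))
s=robot.observe();print(s["time"],s["opening"],s["tcp_pos"],s["contact_force"])
E
```

```text
time: 10.6
tcp_pos: [0.5595, -0.1264, 0.26]
eef_rot: [[0.191, -0.982, 0.003], [-0.982, -0.191, -0.001], [0.001, -0.002, -1.0]]
contact_force: [0.5, -0.1, 0.2]
opening: 0.698
199 96
10.7 0.6982469000703171 [ 0.55885709 -0.12591294  0.25785621] [-0.69288508 -0.04021946 -0.77133688]
```

View pics/w13c.png

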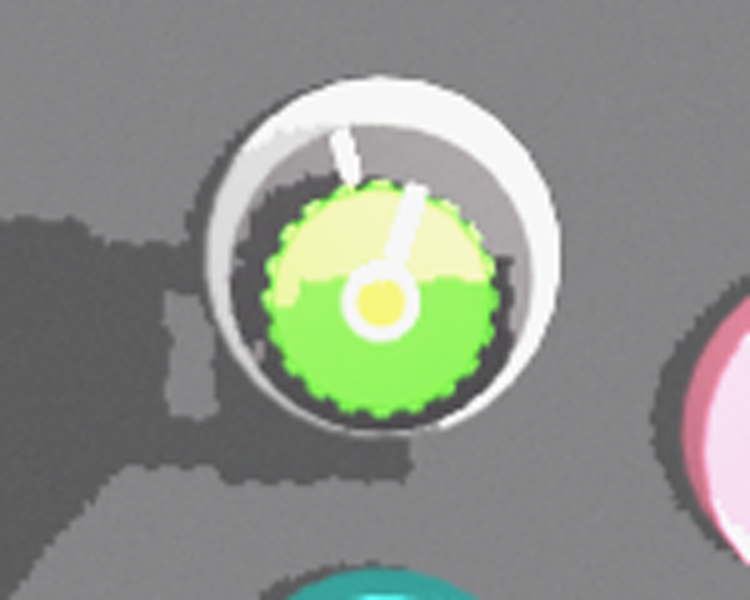

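View pics/s13c.png

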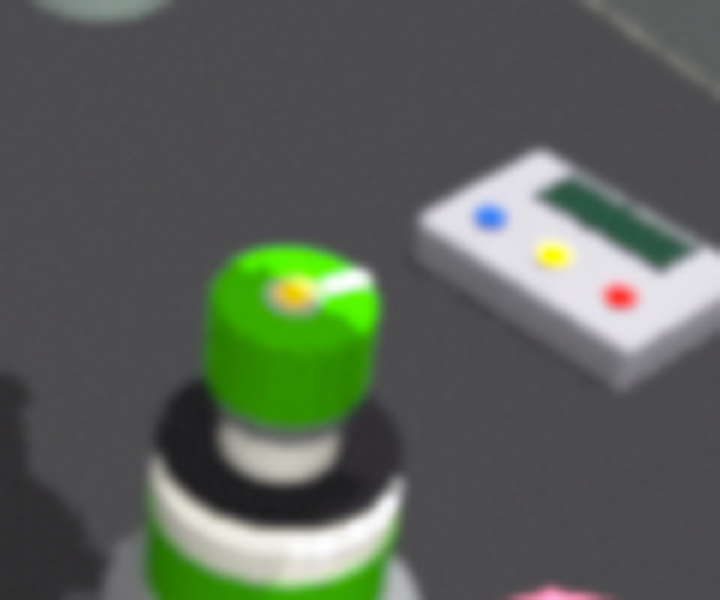

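The released cap (crop origin (199,96)) shows the pin at (380,302), the line's end at (415,186), and the mark from (351,184) to (341,132). Measuring the slip now.

```bash
python3 - <<'E'
from h import *
import pickle
i=pickle.load(open("w13.pkl","rb"))
f=lambda x,y:(199+(x+.5)/5-.5,96+(y+.5)/5-.5)
def onz(p,z):
    o,d=ray("",*f(*p),i);return o+d*(z-o[2])/d[2]
C=onz((380,302),.152);a=onz((395,260),.151);b=onz((415,186),.151);m1=onz((351,184),.099);m2=onz((341,132),.099)
ang=lambda v:np.arctan2(v[1],v[0])
print(C,"line",ang(b-C),ang(b-a),"mark",ang(m1-C),ang(m2-C),"slip",ang(m2-C)-ang(b-C))
im=optics.read_camera("top")[:,:,::-1];cv2.imwrite("pics/top14.png",im)
E
```

```text
[ 0.59827339 -0.11846984  0.152     ] line -0.10568398268570879 -0.07485750593632969 mark 0.48877775650257677 0.4526377129671658 slip 0.5583216956528746
```

View pics/top14.png

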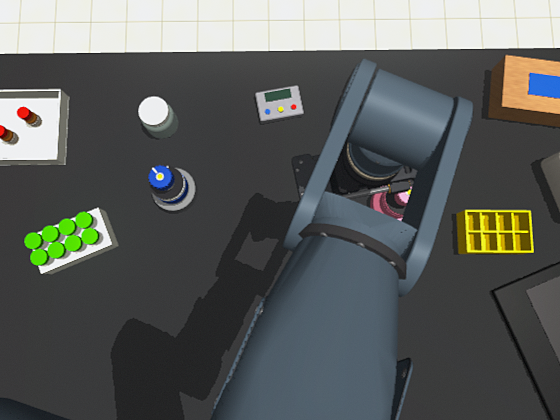

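The line sits 0.56 rad past the mark, inside the first-click notch (0.5–0.66). The top view shows blue at (161,177) and the loose items where they were. The gripper is clear, so I'm handing in.

```bash
python3 -c "
from bench import robot
s=robot.observe();print(s['time'],s['contact_force'],abs(s['dq']).max())
print(robot.finish_job())"
```

```text
10.75 [-0.02997928  0.27660752  0.00074082] 0.010175153409507231
the job is handed in; nothing more can be done
None
```

I screwed the green cap home and on to its first click, let go, lifted clear and handed the job in at 10.75 s.

- **Turn:** I turned the cap 1.17 rad clockwise in three stages, gripping at 30 N. It moved with the gripper throughout, with no slip in the grip.
- **Click:** After release, the cap's line sits about 0.56 rad past the ring mark, inside the first notch (0.5–0.66). Partway through, at about 0.26 rad of slip, the yellow pin looked raised in the side picture.
- **First grip failed:** The fingers closed on nothing, above the cap. The pictures showed the real fingertips about 38 mm short of the reported TCP. I opened, went 35 mm lower with picture checks and gripped again; the fingers stopped at 43 mm against a 44 mm cap.
- **Disagreeing measurement:** The two wrist views put the cap's pin at 0.151 m, the side and top cameras at 0.155 m. Both fit the stated height roughly.
- **Last checks:** The gripper was clear of the cap and the force reading was near zero. The blue bottle and the loose items in view had not moved. The arm hid part of the green, pink and turquoise area from the top camera, so I did not fully re-check the pink and turquoise bottles there. I saw no sign of contact with them.

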